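# Nest the hub covers in the service case

## Robot

A 6-joint arm with a two-finger parallel gripper is mounted at the origin on the work surface. World frame = base frame: x ahead of the robot, y to its left, z up, the work surface at z = 0. Lengths are in mm, angles in rad, forces in N, time in s.
With the tool pointing down it reaches from about 350 to 775 mm from the base axis. Payload 7.3 kg.
Tool frame: the origin (TCP) lies at the very end of the fingers, on their centre line; the grasp point (between the pads) lies 19 mm behind it; z points along the fingers, y is the line along which they close (so a half turn about z gives the same grasp; the last joint's range is limited). The gripper opens to 92 mm and grips with 3 to 60 N. Pads are 19 mm wide; open, the fingers measure 130 mm over their backs; the gripper's body (75 mm by 190 mm) begins 47 mm behind the grasp point.
Start: joints at [0.955, 0.342, 1.524, -0, 1.275, -0.146], TCP at [237.661, 468.147, 226.741] pointing down, gripper open.
Joint ranges: [-2.53, 2.53], [-0.77, 2.02], [0.04, 2.7], [-1, 4.14], [0.28, 2.66], [-3.11, 3.11]. Speed limits (rad/s): [2.57, 2.57, 3.14, 3.14, 3.14, 3.14].

## Interface

Orientations are given as [roll, pitch, yaw] about the fixed x, y, z axes, in that order (R = Rz(yaw) Ry(pitch) Rx(roll)).
In Python, from plant import * gives the robot as it stands.
- The arm moves only by the tool arm_command, never from a script. Its arguments are lists of equal length, an entry for each row: "gripper": the finger opening in mm, from 0 to 91.8; "dp": the shift along the tool's x, y, z in units of 25 mm (1.0 is 25 mm), a list of three; "twist": the turn about the tool's z in units of 5 degrees (1.0 is 5 degrees). A call has exactly 5 rows; each row shifts and turns the commanded pose from where the row before left it, along the tool's axes as they then stand; what a row does not reach is not made up. A row lasts 1/8 s, in which the tool goes at most 62.5 mm and 10.7 degrees, less where a joint would pass 70% of its speed; a pose out of reach is approached as far as the arm can. A call is refused whole if a number of a shift passes 1 or a number of a turn 1, either way. A call with a gripper value outside its range is refused whole. The fingers move at their own pace and stop on an object; the grip force is fixed at half the most. Time passes only in rows, so rows that do not move let the fingers close, or fill a call up. It gives the time, the measured TCP pose, the force, the opening and the grip force at its end, in the units of the state.
- get_obs(): the state, without advancing time (a new reading comes with each control period).
- capture(name): name is "scene" or "side" or "wrist"; returns the picture (420x560x3 uint8, red, green, blue); there is no depth.
- get_calibration(name): a dict with "mtx" (3x3 intrinsics, pixels), "position" and "attitude" of the camera in the world; the wrist camera has in their place "mount" (4x4, takes a point from camera to tool coordinates, whose origin is the TCP and whose axes are the flange's). Camera axes: x right, y down, z forward; pixel columns grow to the right and rows downward; lengths in mm; the calibration is good to about 2 mm. A picture is of the moment at which its call begins: read the wrist's pose just before it. get_calibration takes no time and is no camera call.
- close_job(): hands the job in; it is judged then, once.
The state is a dict: "time": time; "joint_positions": joint angles; "dq": joint speeds; "tau": joint torques, N m; "tool_pos": TCP position; "tcp_rot": TCP orientation; "contact_force": force on the tool from outside, world axes, zero at the start; "moment": the same for the moment, N m; "grip_width": finger opening in mm; "finger_force": force on a finger pad.
Only numpy, scipy, OpenCV 4.12 (cv2) and the standard library are available. Lean on these libraries where they do the work, as an engineer would, in place of code of your own. Each camera call takes 0.05 s, during which the arm holds its last target. There are 200 camera calls.

## Task

Pack the three domed hub covers into the round cutout of the service case, mouths up. First press the largest fully home, so that its rim lies flat on the insert; then cup the middle one inside it and the smallest inside that, each sitting level on the floor of the one below, and let go. Leave everything else on the bench where it is.

Things in the scene. Friction and masses are not known exactly. Their poses are not given: they have to be found in the camera images.
- large_mid (a point): Largest domed aluminium cover, 130 mm across the rim, 36 mm deep, 0.22 kg. Point on its axis half-way up, 18 mm from crown and rim edge; z points out of the open mouth. Starts mouth up on a sloped stand. Rim bead 8 mm thick (radius 57 to 65 mm), 9 mm high; shell below 58 mm in radius, domed from 18 mm above the flat crown (radius 30 mm). Flat inside floor 3 mm above the crown's outside.
- middle_mid (a point): Middle cover, same make: 108 mm across the rim, 48 mm deep, 0.16 kg. Point on its axis half-way up, 24 mm from crown and rim edge; z out of the mouth. Rim bead 8 mm thick (radius 46 to 54 mm), 9 mm high; shell 50 mm in outer radius, flat crown of radius 26 mm; inside floor 3 mm above it. Seated in the largest its rim stands 15 mm above the largest's, side play about 5 mm.
- small_mid (a point): Smallest cover, same make: 86 mm across the rim, 60 mm deep, 0.12 kg. Point on its axis half-way up, 30 mm from crown and rim edge; z out of the mouth. Rim bead 8 mm thick (radius 35 to 43 mm), 9 mm high; shell 39 mm in outer radius, flat crown of radius 22 mm; inside floor 3 mm above it. Seated in the middle one its rim stands 15 mm above that rim, side play about 5 mm.
- cutout (a point): Fixed case, insert top 45 mm above the bench. Point: centre of the round cutout (122 mm wide, 35 deep) at that level. Case reaches 87 mm to its -x, 155 to +x, 90 to each side; caliper beyond, 8 mm high. Three sprung pads grip the largest cover's shell: let go it stands some 7 mm proud; pushed at its centre with 10 to 20 N it goes home and stays, bead on the insert, its point 9 mm below this one.
- seat_large (a point): Fixed stand under the largest cover. Point: centre of its sloped top, 46 mm above the bench, where the crown's outside rests. Top 90 x 90 mm, sloping 0.38 rad down towards the stand's own -x; three pins 8 mm tall round the dome keep the cover from sliding. Foot 80 x 80 mm.
- seat_middle (a point): Same kind of stand, under the middle cover.
- seat_small (a point): Same kind of stand, under the smallest cover.
- ecu: Bystander, fixed: aluminium engine control unit, about 220 x 150 mm, 53 mm high, origin under it; reaches 105 mm to its -x, 115 mm to its +x.
- spray: Bystander: upright spray can, 44 mm in diameter, 150 mm tall; origin at the centre of its underside.
- radio: Bystander: two-way radio standing upright, 34 x 52 mm, 120 mm tall, with an aerial to 180 mm; origin at the centre of its underside.
- jar: Bystander: small jar, 36 mm in diameter, 50 mm tall; origin at the centre of its underside.
- driver: Bystander: screwdriver lying on the bench, 150 mm long along its x, under 35 mm high.
- interface: Bystander: diagnostic interface box with plug, 155 x 75 mm, 28 mm high; origin under the box.
- meter: Bystander: multimeter lying flat, 140 x 75 mm, 41 mm high; origin under it.
- mug: Bystander: mug, 80 mm in diameter plus handle, 90 mm tall; origin under it.

How it is judged:
By the outcome, as a careful person would: the job done as asked, in the order asked, and still so for the second after the job is handed in, with the robot touching nothing.
It also fails if it takes over 72 s, if anything falls off the work surface, if the arm or the gripper's body presses on something with over 40 N, if the wrist force passes 120 N, or if a joint passes its speed limit or range.

## Working session

There is one attempt and no reset: what is moved stays moved. The work goes in short steps, Python scripts to look and compute and a tool call to move; the robot and the scene stay as the last step left them, time stands still between calls to the robot, and variables do not carry over. Pictures are saved under pics/ and viewed, at most 10 in all, crops included, and the job is handed in when it is done.

Besides the shell and the picture viewer there is one more tool, called after "Emit:" in YAML: its name, and indented under it one key for each argument. arm_command: Moves the arm, as the interface text tells. Its arguments: {"type":"object","properties":{"gripper":{"type":"array"},"dp":{"type":"array"},"twist":{"type":"array"}},"required":["gripper","dp","twist"]}

```bash
mkdir -p pics; ls; python3 - <<'E'
from plant import *
import cv2,json
print(get_obs())
for n in ("scene","side","wrist"):
    print(n,get_calibration(n))
for n in ("scene","side"):
    cv2.imwrite(f"pics/{n}0.png",cv2.resize(capture(n)[:,:,::-1],(800,600),interpolation=cv2.INTER_CUBIC))
E
```

```text
pics
{'time': 0.0, 'joint_positions': array([ 9.54995843e-01,  3.42700869e-01,  1.52500822e+00, -1.98640133e-05,
        1.27539471e+00, -1.46032745e-01]), 'dq': array([-0.00161722,  0.0004537 ,  0.0009202 ,  0.00111237,  0.00059422,
       -0.00128523]), 'tau': array([ 2.37043561e-03, -4.31246209e+01, -2.44228417e+01,  7.20440643e-02,
        5.58807410e-02, -1.31952056e-04]), 'tool_pos': array([237.42213639, 467.79545208, 226.05937409]), 'tcp_rot': array([-3.14009482e+00, -2.01101295e-04,  2.67183056e+00]), 'contact_force': array([ 0.13870455, -0.14794973, -0.31223751]), 'moment': array([0.00982298, 0.03865746, 0.05918192]), 'finger_force': 0.0, 'grip_width': 91.76720580210393}
scene {'mtx': array([[411.42848722,   0.        , 277.65537242],
       [  0.        , 411.42848722, 212.87980312],
       [  0.        ,   0.        ,   1.        ]]), 'position': array([981.83469679, 345.28897736, 813.30922017]), 'attitude': array([-2.50084708,  0.00439542,  2.20652987])}
side {'mtx': array([[483.87618487,   0.        , 279.64328143],
       [  0.        , 483.87618487, 199.75589385],
       [  0.        ,   0.        ,   1.        ]]), 'position': array([ 277.70852798, -881.78285584,  587.6267131 ]), 'attitude': array([-2.06268736,  0.01902393, -0.3256753 ])}
wrist {'mtx': array([[304.3542137 ,   0.        , 279.08697279],
       [  0.        , 304.3542137 , 206.51217734],
       [  0.        ,   0.        ,   1.        ]]), 'mount': array([[-5.87391928e-04, -9.58637624e-01, -2.84628814e-01,
         7.75906685e+01],
       [ 9.99999814e-01, -6.09125859e-04, -1.21591779e-05,
        -1.15784455e+00],
       [-1.61718525e-04, -2.84628768e-01,  9.58637804e-01,
        -1.58544276e+02],
       [ 0.00000000e+00,  0.00000000e+00,  0.00000000e+00,
         1.00000000e+00]])}
```

View pics/scene0.png

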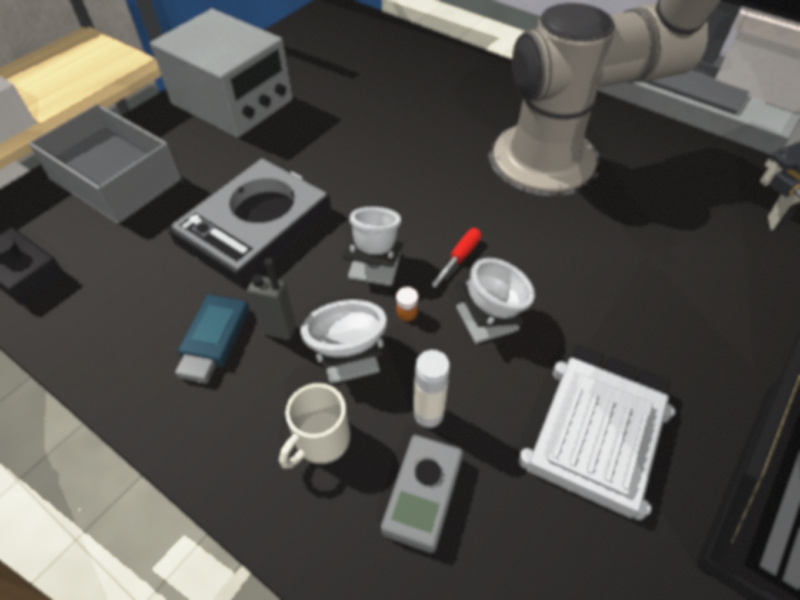

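View pics/side0.png

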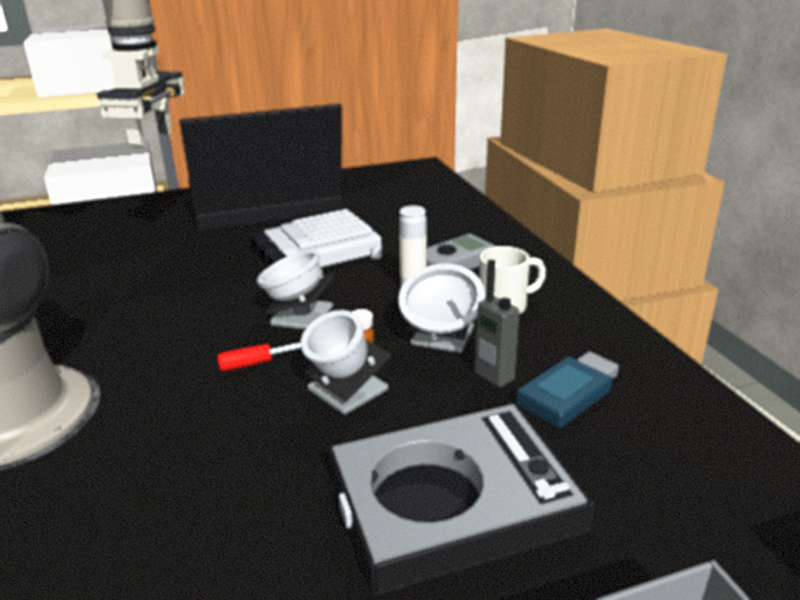

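```bash
python3 - <<'E'
import cv2,numpy as np
from plant import *
s,d=capture("scene")[:,:,::-1],capture("side")[:,:,::-1]
def p(im,c800):
    u,v=[int(x*0.7) for x in c800]; x0,y0=u-33,v-37
    print(x0,y0)
    return cv2.resize(im[y0:y0+75,x0:x0+66],(264,300),interpolation=cv2.INTER_CUBIC)
C=[[(s,(344,330)),(s,(500,295)),(s,(375,235))],[(d,(442,305)),(d,(293,285)),(d,(340,350))]]
cv2.imwrite("pics/comp.png",np.vstack([np.hstack([p(*a) for a in r]) for r in C]))
E
```

```text
207 193
317 169
229 127
276 176
172 162
204 207
```

View pics/comp.png

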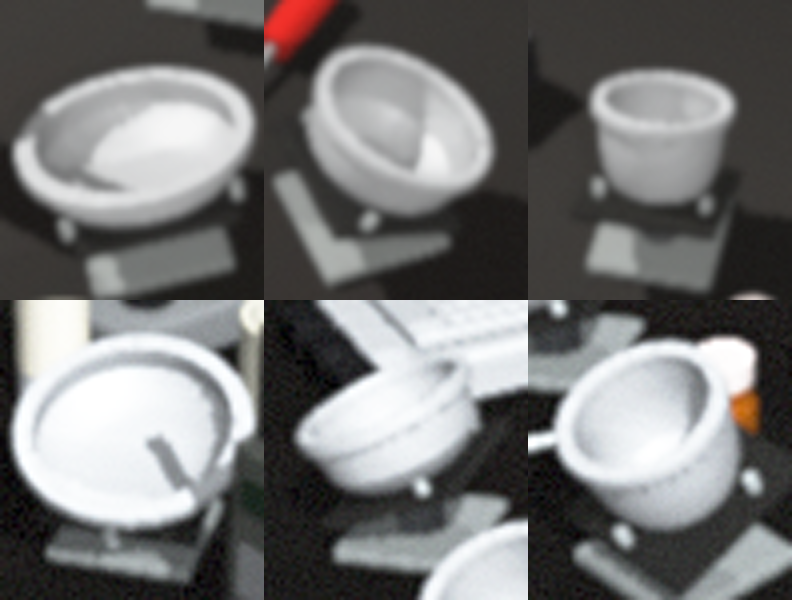

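```bash
cat > h.py <<'E'
import cv2,numpy as np
from plant import *
from scipy.spatial.transform import Rotation as R
from scipy.optimize import least_squares
def cam(n,obs=None):
    c=get_calibration(n)
    if n=="wrist":
        o=obs or get_obs(); T=np.eye(4); T[:3,:3]=R.from_euler('xyz',o["tcp_rot"]).as_matrix(); T[:3,3]=o["tool_pos"]
        M=T@c["mount"]; return c["mtx"],M[:3,:3],M[:3,3]
    return c["mtx"],R.from_euler('xyz',c["attitude"]).as_matrix(),np.array(c["position"])
def proj(cm,P):
    q=(np.asarray(P)-cm[2])@cm[1]@cm[0].T; return q[:,:2]/q[:,2:]
def back(cm,uv,z):
    d=cm[1]@np.linalg.solve(cm[0],[*uv,1]); return cm[2]+d*(z-cm[2][2])/d[2]
th=np.linspace(0,2*np.pi,120,endpoint=False)
TILT=0.38
def pts(p,depth,r,seat=46):
    Rm=R.from_euler('ZY',[p[2],-TILT]).as_matrix()  # local z leans to local -x
    c=np.array([p[0],p[1],seat])
    f=lambda h:c+np.c_[r*np.cos(th),r*np.sin(th),np.full(120,h)]@Rm.T
    return f(depth),f(depth-9)
def fit(depth,r,obs,p0):
    def res(p):
        t,b=pts(p,depth,r); o=[]
        for cm,uv in obs:
            h=cv2.convexHull(np.vstack([proj(cm,t),proj(cm,b)]).astype(np.float32))
            o+=[cv2.pointPolygonTest(h,(float(u),float(v)),True) for u,v in uv]
        return o
    best=min((least_squares(res,[*p0,y],diff_step=1e-3,x_scale=[10,10,.3],loss='soft_l1') for y in np.arange(0,6.28,.8)),key=lambda s:s.cost)
    return best.x,np.round(res(best.x),1)
E
python3 - <<'E'
from h import *
S,D=cam("scene"),cam("side")
f=lambda o,L:[(o[0]+x/4-.5+.125,o[1]+y/4-.5+.125) for x,y in L]
data={"large":(36,65,[(S,f((207,193),[(14,150),(70,85),(150,67),(225,80),(253,115)])),(D,f((276,176),[(13,125),(125,35),(205,48),(40,70),(45,195)]))],(500,0)),
"middle":(48,54,[(S,f((317,169),[(50,95),(111,46),(228,150),(176,72),(66,62)])),(D,f((172,162),[(32,137),(86,85),(166,54),(208,75)]))],(500,0)),
"small":(60,43,[(S,f((229,127),[(62,100),(207,105),(137,70)])),(D,f((204,207),[(27,130),(132,42),(172,50),(62,75),(52,175)]))],(500,0))}
for k,(d,r,o,p0) in data.items():
    c=np.mean(o[0][1],0); p0=back(S,c,80)[:2]
    x,e=fit(d,r,o,p0); t,_=pts(x,d,r)
    print(k,"seat",x.round(3),e,"rimC",t.mean(0).round(1),"low",t[60].round(1))
print("cut",back(S,(262*.7,200*.7),45),back(D,(428*.7,481*.7),45))
for n,cm,uv,z in [("spray",S,(432,365),150),("jar",S,(406,297),50),("radio",S,(262,285),120),("spray",D,(413,215),150),("radio",D,(498,310),120),("mug",S,(316,412),90),("ecu",S,(600,435),53)]: print(n,back(cm,np.array(uv)*.7,z).round())
E
```

```text
large seat [628.123 -17.757   7.29 ] [ 0.3 -0.8 -0.1 -0.3 -1.1  0.4  0.5 -0.3  0.2  1.3] rimC [621.  -29.   79.4] low [588.7 -80.1  55.3]
middle seat [430.425 122.349  -0.703] [ 0.  -0.2  0.2 -0.1  0.1  0.  -0.1 -0.2 -0.1] rimC [416.8 133.9  90.6] low [378.6 166.3  70.5]
small seat [ 452.152 -109.75     6.356] [-0.4 -0.9 -0.1  0.3 -0.1  0.9  0.   0.7] rimC [ 430.  -111.4  101.7] low [ 390.1 -114.3   85.8]
cut [ 475.97462665 -347.06607212   45.        ] [ 476.99234217 -356.23744941   45.        ]
spray [638. 145. 150.]
jar [505.   8.  50.]
radio [ 659. -150.  120.]
spray [631. 120. 150.]
radio [ 649. -165.  120.]
mug [760.  43.  90.]
ecu [543. 367.  53.]
```

Emit:
arm_command:
  gripper: [91.8, 91.8, 91.8, 91.8, 91.8]
  dp:
    - [-1, -0.58, 0]
    - [-1, -0.58, 0]
    - [-1, -0.58, 0]
    - [-1, -0.58, 0]
    - [-1, -0.58, 0]
  twist: [0, 0, 0, 0, 0]

```text
time: 0.82
tool_pos: [316.6, 346.1, 226.6]
tcp_rot: [-3.141, -0.0, 2.672]
contact_force: [0.2, -0.7, 0.4]
grip_width: 91.8
finger_force: 0.0
```

Emit:
arm_command:
  gripper: [60, 60, 60, 60, 60]
  dp:
    - [-1, -0.58, 0]
    - [-1, -0.58, 0]
    - [-1, -0.58, 0]
    - [-1, -0.58, 0]
    - [-1, -0.58, 0]
  twist: [0, 0, 0, 0, 0]

```text
time: 1.45
tool_pos: [395.3, 224.8, 226.7]
tcp_rot: [-3.142, -0.0, 2.672]
contact_force: [0.3, -0.4, -0.0]
grip_width: 60.4
finger_force: 0.0
```

Emit:
arm_command:
  gripper: [46, 46, 46, 46, 46]
  dp:
    - [-1, -0.58, 0]
    - [-1, -0.58, 0]
    - [-1, -0.58, 0]
    - [-1, -0.58, 0]
    - [-1, -0.58, 0]
  twist: [0, 0, 0, 0, 0]

```text
time: 2.08
tool_pos: [473.9, 103.6, 226.6]
tcp_rot: [3.142, -0.0, 2.672]
contact_force: [0.8, 0.9, 1.2]
grip_width: 46.4
finger_force: 0.0
```

Emit:
arm_command:
  gripper: [46, 46, 46, 46, 46]
  dp:
    - [-1, -0.58, 0]
    - [-1, -0.58, 0]
    - [-1, -0.58, 0]
    - [-1, -0.58, 0]
    - [-1, -0.58, 0]
  twist: [0, 0, 0, 0.5, 0.5]

```text
time: 2.7
tool_pos: [551.5, -18.3, 226.5]
tcp_rot: [-3.142, -0.0, 2.583]
contact_force: [-0.0, 0.6, 0.2]
grip_width: 45.9
finger_force: 0.0
```

```bash
cat >> h.py <<'E'
SEAT={"large":[628.1,-17.8,1.007],"middle":[430.4,122.3,-.703],"small":[452.2,-109.8,.073]}
DIM={"large":(36,65),"middle":(48,54),"small":(60,43)}
def delta(x,y,z,yaw):
    o=get_obs(); Rm=R.from_euler('xyz',o["tcp_rot"]).as_matrix()
    c=R.from_euler('xyz',[np.pi,0,yaw]).as_matrix()
    print("units dp (now axes)",(Rm.T@(np.array([x,y,z])-o["tool_pos"])/25).round(2),"dp (goal axes)",(c.T@(np.array([x,y,z])-o["tool_pos"])/25).round(2),"twist",round(np.degrees(o["tcp_rot"][2]-yaw)/5,2),"t",o["time"],o["tool_pos"].round(1))
E
python3 - <<'E'
from h import *
o=get_obs(); im=capture("wrist")[:,:,::-1].copy(); cm=cam("wrist",o)
cv2.imwrite("pics/w1raw.png",im)
b=cv2.resize(im,(800,600),interpolation=cv2.INTER_CUBIC)
for k in SEAT:
    t,_=pts(SEAT[k],*DIM[k])
    for u,v in proj(cm,t)[::6]: cv2.circle(b,(int((u+.5)/.7),int((v+.5)/.7)),1,(0,0,255),-1)
cv2.imwrite("pics/w1.png",b)
E
```

```text
(no output)
```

View pics/w1.png

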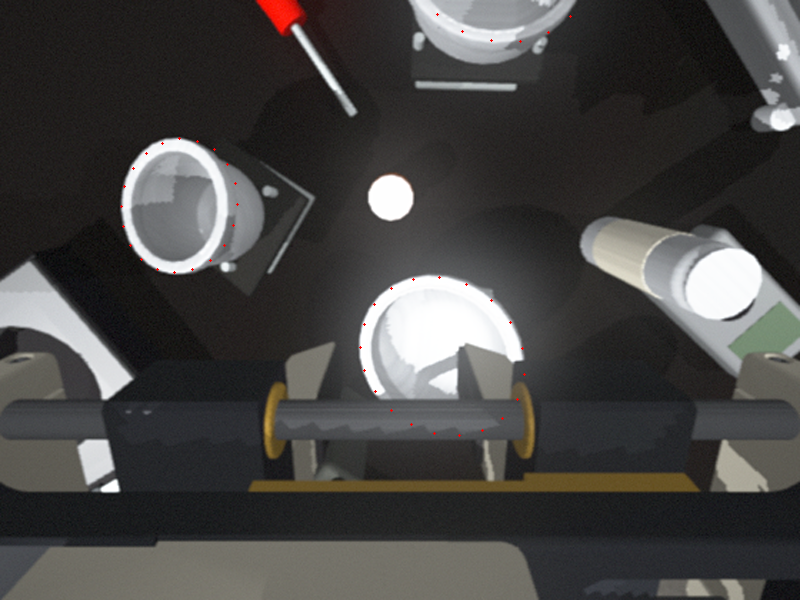

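```bash
python3 - <<'E'
from h import *
S,D,W=cam("scene"),cam("side"),cam("wrist")
f=lambda o,L:[(o[0]+x/4-.375,o[1]+y/4-.375) for x,y in L]
w=[(x*.7-.15,y*.7-.15) for x,y in [(121,205),(178,138),(226,190),(175,273),(137,156),(138,255),(212,255)]]
o=[(S,f((229,127),[(62,100),(207,105),(137,70)])),(D,f((204,207),[(27,130),(132,42),(172,50),(62,75),(52,175)])),(W,w)]
for oo in (o,[(W,w)]):
    x,e=fit(60,43,oo,(452,-109)); t,_=pts(x,60,43); print(x,e,t.mean(0),t[60])
t,_=pts(SEAT["large"],36,65); print(t[60])
u=np.array([np.cos(1.007),np.sin(1.007)]); g=t[60][:2]+5.4*u; print(g)
delta(*g,44,2.578)
E
```

```text
[ 448.95994654 -107.47431234    0.52110785] [ 1.6 -2.5  0.1  0.6 -0.2 -0.1  1.   2.1  0.6  0.2  4.3  0.4  1.2 -0.
  4. ] [ 429.65869539 -118.55388294  101.71987813] [ 395.02644012 -138.43396812   85.77029795]
[ 446.29023004 -106.56645386    0.65230759] [ 1.7 -0.1  1.6  0.2  3.7 -0.1  2.8] [ 428.60433053 -120.07586315  101.71987813] [ 396.87050242 -144.31581046   85.77029795]
[588.70607587 -80.10744145  55.32209637]
[591.59182949 -75.5431862 ]
units dp (now axes) [-2.45 -1.01  7.3 ] dp (goal axes) [-2.46 -1.01  7.29] twist 0.02 t 2.75 [553.1 -21.3 226.3]
```

Emit:
arm_command:
  gripper: [32, 32, 32, 32, 32]
  dp:
    - [-0.82, -0.34, 0.7]
    - [-0.82, -0.34, 0.8]
    - [-0.82, -0.33, 1]
    - [0, 0, 1]
    - [0, 0, 1]
  twist: [0, 0, 0, 0, 0]

```text
time: 3.38
tool_pos: [589.8, -71.4, 113.1]
tcp_rot: [-3.142, -0.001, 2.584]
contact_force: [0.1, 0.7, -0.0]
grip_width: 32.1
finger_force: 0.0
```

Emit:
arm_command:
  gripper: [32, 32, 32, 32, 32]
  dp:
    - [0, 0, 0.9]
    - [0, 0, 0.9]
    - [0, 0, 0.6]
    - [0, 0, 0.39]
    - [0, 0, 0]
  twist: [0, 0, 0, 0, 0]

```text
time: 4.0
tool_pos: [589.8, -71.3, 44.1]
tcp_rot: [-3.141, -0.001, 2.585]
contact_force: [0.1, -0.4, 0.6]
grip_width: 32.1
finger_force: 0.0
```

Emit:
arm_command:
  gripper: [0, 0, 0, 0, 0]
  dp:
    - [0, 0, 0]
    - [0, 0, 0]
    - [0, 0, 0]
    - [0, 0, 0]
    - [0, 0, 0]
  twist: [0, 0, 0, 0, 0]

```text
time: 4.62
tool_pos: [590.7, -71.8, 45.0]
tcp_rot: [3.141, 0.002, 2.584]
contact_force: [1.9, -2.6, 2.6]
grip_width: 12.9
finger_force: 27.9
```

Emit:
arm_command:
  gripper: [0, 0, 0, 0, 0]
  dp:
    - [0, 0, -0.3]
    - [0, 0, -0.4]
    - [0, 0, -0.5]
    - [0, 0, -0.6]
    - [0, 0, -0.6]
  twist: [0, 0, 0, 0, 0]

```text
time: 5.25
tool_pos: [589.5, -71.1, 105.2]
tcp_rot: [-3.141, -0.001, 2.585]
contact_force: [0.1, -0.9, -1.8]
grip_width: 9.2
finger_force: 30.0
```

```bash
python3 - <<'E'
from h import *
print(get_obs()["grip_width"],get_obs()["moment"])
a=capture("side")[150:300,240:380,::-1]; b=capture("scene")[130:280,170:310,::-1]
cv2.imwrite("pics/l1.png",cv2.resize(np.hstack([a,b]),(800,429),interpolation=cv2.INTER_CUBIC))
E
```

```text
9.238790361119822 [-0.13982011  0.00875382  0.03480194]
```

View pics/l1.png

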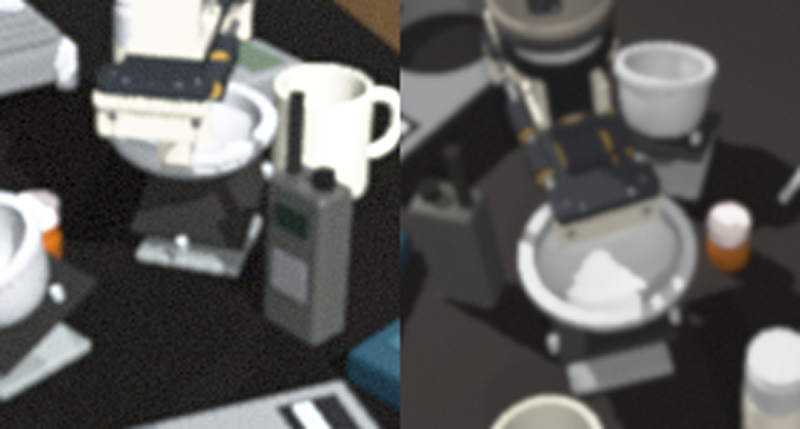

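Emit:
arm_command:
  gripper: [0, 0, 0, 0, 0]
  dp:
    - [0, 0, -1]
    - [0, 0, -1]
    - [0, 0, -1]
    - [0, 0, -1]
    - [-0.2, -0.3, -1]
  twist: [0, 0, 0, 0, 0]

```text
time: 5.98
tool_pos: [589.8, -79.9, 229.8]
tcp_rot: [-3.141, -0.001, 2.585]
contact_force: [0.7, 0.6, -3.2]
grip_width: 9.3
finger_force: 30.0
```

Emit:
arm_command:
  gripper: [0, 0, 0, 0, 0]
  dp:
    - [-0.5, -0.9, -0.4]
    - [-0.53, -0.95, 0]
    - [-0.53, -0.95, 0]
    - [-0.53, -0.95, 0]
    - [-0.53, -0.95, 0]
  twist: [0, 0, 0, 0, 0]

```text
time: 6.6
tool_pos: [583.3, -215.4, 238.8]
tcp_rot: [-3.142, -0.001, 2.585]
contact_force: [-0.1, -0.2, -1.8]
grip_width: 9.7
finger_force: 30.0
```

Emit:
arm_command:
  gripper: [0, 0, 0, 0, 0]
  dp:
    - [-0.53, -0.95, 0]
    - [-0.53, -0.95, 0]
    - [-0.53, -0.95, 0]
    - [-0.53, -0.95, 0]
    - [-0.3, -0.6, 0]
  twist: [0, 0, 0, 0, 0]

```text
time: 7.22
tool_pos: [576.4, -341.2, 238.6]
tcp_rot: [3.142, -0.001, 2.584]
contact_force: [0.5, -0.4, -3.5]
grip_width: 9.3
finger_force: 30.0
```

```bash
python3 - <<'E'
from h import *
o=get_obs(); print(o); im=capture("wrist")[:,:,::-1].copy(); cm=cam("wrist",o)
b=cv2.resize(im,(800,600),interpolation=cv2.INTER_CUBIC)
P=np.c_[476.5+61*np.cos(th),-351+61*np.sin(th),np.full(120,45)]
for u,v in proj(cm,P)[::6]: cv2.circle(b,(int((u+.5)/.7),int((v+.5)/.7)),1,(0,0,255),-1)
cv2.imwrite("pics/w2.png",b)
E
```

```text
{'time': 7.225, 'joint_positions': array([-6.48716840e-01,  6.14669564e-01,  1.04441181e+00, -5.75516322e-05,
        1.48399248e+00, -1.66163708e+00]), 'dq': array([-0.16003722,  0.11088658, -0.19859631,  0.00800397,  0.09440261,
       -0.16663403]), 'tau': array([ 1.76262846e-01, -6.04116726e+01, -2.67161214e+01, -1.43213442e-02,
       -4.02706163e-02,  1.56866061e-01]), 'tool_pos': array([ 576.43361402, -341.18792872,  238.57816288]), 'tcp_rot': array([ 3.14151538e+00, -1.48029538e-03,  2.58372166e+00]), 'contact_force': array([ 0.48977666, -0.37796846, -3.50652467]), 'moment': array([-0.12786056,  0.0576672 , -0.06352899]), 'finger_force': 29.99972641468048, 'grip_width': 9.34388167098012}
```

View pics/w2.png

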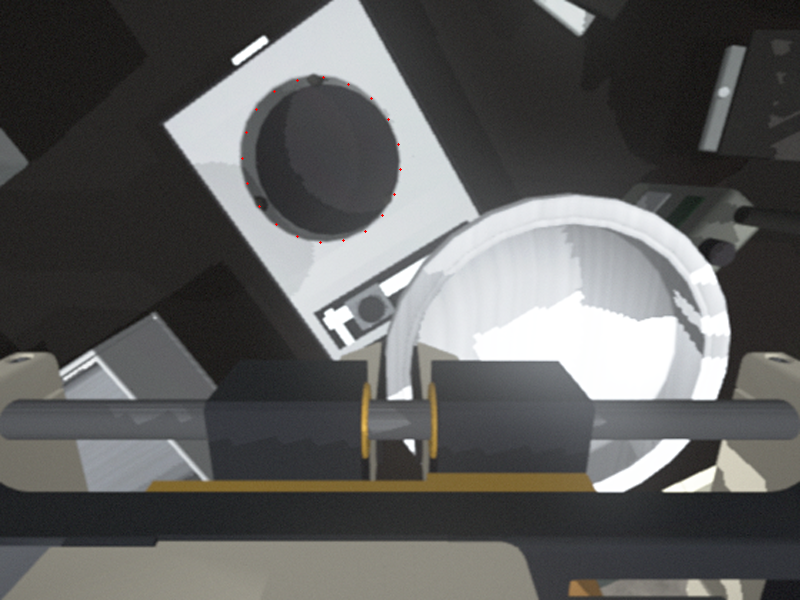

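```bash
cat >> h.py <<'E'
def heldfit(cm,o,uv800,r,d0=12,tilts=True):
    uv=np.array(uv800)*.7-.15
    T=R.from_euler('xyz',o["tcp_rot"]).as_matrix()
    def circ(p):
        Q=R.from_euler('xy',[p[3],p[4]]).as_matrix()
        L=np.c_[r*np.cos(th),r*np.sin(th),0*th]@Q.T+[p[0],p[1],-p[2]]
        return L@T.T+o["tool_pos"]
    def res(p):
        h=cv2.convexHull(proj(cm,circ(p)).astype(np.float32))
        return [cv2.pointPolygonTest(h,(float(u),float(v)),True) for u,v in uv]+[(p[2]-d0)/3,p[3]/.1,p[4]/.1]
    s=least_squares(res,[0,r-4,d0,0,0],diff_step=1e-3,x_scale=[5,5,3,.1,.1],loss='soft_l1')
    return s.x.round(3),np.round(res(s.x),1)
E
python3 - <<'E'
from h import *
o=get_obs(); cm=cam("wrist",o)
print(heldfit(cm,o,[(387,360),(409,288),(440,245),(490,213),(572,194),(650,210),(700,250),(728,310),(731,345),(716,405)],65))
E
```

```text
(array([ 0.0000e+00,  5.8642e+01,  2.2980e+00, -1.1000e-01,  3.5000e-02]), array([-0.3,  0.1, -3.3, -4.4, -6.8, -7.6, -4.9, -1. ,  0.3,  0.7, -3.2,
       -1.1,  0.4]))
```

```bash
python3 - <<'E'
s=open('h.py').read()
s=s.replace("    s=least_squares(res,[0,r-4,d0,0,0],diff_step=1e-3,x_scale=[5,5,3,.1,.1],loss='soft_l1')\n    return s.x.round(3),np.round(res(s.x),1)",
"""    sc=np.array([5,5,3,.1,.1]); b=np.array([0,r-4,d0,0,0]); g=lambda q:b+(q-1)*sc
    s=least_squares(lambda q:res(g(q)),np.ones(5),diff_step=1e-2,loss='soft_l1')
    return g(s.x).round(3),np.round(res(g(s.x)),1)""")
open('h.py','w').write(s)
E
python3 - <<'E'
from h import *
o=get_obs(); cm=cam("wrist",o)
P=[(387,360),(409,288),(440,245),(490,213),(572,194),(650,210),(700,250),(728,310),(731,345),(716,405)]
x,e=heldfit(cm,o,P,65); print(x,e)
delta(475,-351,100,2.584)
E
```

```text
[ 3.6560e+00  5.8962e+01  8.4410e+00  7.0000e-03 -4.2000e-02] [ 0.4  0.3 -1.5  0.   0.6 -0.1 -0.   0.1 -0.1  0.1 -1.2  0.1 -0.4]
units dp (now axes) [ 3.25 -2.41  5.55] dp (goal axes) [ 3.26 -2.41  5.54] twist -0.02 t 7.275 [ 576.  -343.   238.5]
```

Emit:
arm_command:
  gripper: [0, 0, 0, 0, 0]
  dp:
    - [0.62, -0.95, 0]
    - [0.62, -0.95, 0.3]
    - [0.62, -0.96, 0.6]
    - [0.62, -0.95, 1]
    - [0.62, -0.96, 1]
  twist: [0, 0, 0, 0, 0]

```text
time: 7.9
tool_pos: [447.6, -399.8, 166.4]
tcp_rot: [3.141, 0.0, 2.585]
contact_force: [-0.4, 0.1, -2.3]
grip_width: 9.5
finger_force: 30.0
```

Emit:
arm_command:
  gripper: [0, 0, 0, 0, 0]
  dp:
    - [0, 0, 1]
    - [0, 0, 1]
    - [0, 0, 0.8]
    - [0, 0, 0.5]
    - [0, 0, 0]
  twist: [0, 0, 0, 0, 0]

```text
time: 8.52
tool_pos: [448.0, -399.6, 83.8]
tcp_rot: [3.141, -0.002, 2.585]
contact_force: [0.2, -0.7, -1.2]
grip_width: 9.3
finger_force: 30.0
```

```bash
python3 - <<'E'
from h import *
o=get_obs(); T=R.from_euler('xyz',o["tcp_rot"]).as_matrix()
print(o["tool_pos"],T@[3.7,59,-9]+o["tool_pos"],o["tcp_rot"],o["contact_force"])
E
```

```text
[ 447.99528462 -399.61342452   83.75967259] [ 476.03742178 -347.58041051   92.80920271] [ 3.14085792e+00 -1.67453931e-03  2.58490733e+00] [ 0.15837298 -0.67962524 -1.24193669]
```

Emit:
arm_command:
  gripper: [0, 0, 0, 0, 0]
  dp:
    - [-0.04, -0.14, 0]
    - [0, 0, 0.3]
    - [0, 0, 0.3]
    - [0, 0, 0.2]
    - [0, 0, 0.1]
  twist: [0, 0, 0, 0, 0]

```text
time: 9.15
tool_pos: [447.0, -403.7, 61.4]
tcp_rot: [3.141, -0.001, 2.585]
contact_force: [-0.4, 0.5, -3.0]
grip_width: 9.8
finger_force: 30.0
```

Emit:
arm_command:
  gripper: [0, 0, 0, 0, 0]
  dp:
    - [0, 0, 0.1]
    - [0, 0, 0.1]
    - [0, 0, 0.1]
    - [0, 0, 0]
    - [0, 0, 0]
  twist: [0, 0, 0, 0, 0]

```text
time: 9.78
tool_pos: [447.1, -403.9, 54.5]
tcp_rot: [3.141, 0.0, 2.584]
contact_force: [-0.8, -0.2, -1.6]
grip_width: 9.9
finger_force: 30.0
```

Emit:
arm_command:
  gripper: [0, 0, 0, 0, 0]
  dp:
    - [0, 0, 0.08]
    - [0, 0, 0.08]
    - [0, 0, 0.04]
    - [0, 0, 0]
    - [0, 0, 0]
  twist: [0, 0, 0, 0, 0]

```text
time: 10.4
tool_pos: [447.4, -403.9, 49.6]
tcp_rot: [3.141, 0.001, 2.584]
contact_force: [1.0, 1.0, 0.7]
grip_width: 9.9
finger_force: 30.0
```

Emit:
arm_command:
  gripper: [26, 26, 26, 26, 26]
  dp:
    - [0, 0, 0]
    - [0, 0, 0]
    - [0, 0, -0.4]
    - [0, 0, -0.8]
    - [0, 0, -1]
  twist: [0, 0, 0, 0, 0]

```text
time: 11.02
tool_pos: [446.9, -403.8, 105.2]
tcp_rot: [3.141, -0.001, 2.584]
contact_force: [0.9, 0.1, 0.4]
grip_width: 26.0
finger_force: 0.0
```

Emit:
arm_command:
  gripper: [0, 0, 0, 0, 0]
  dp:
    - [0, 0, -1]
    - [0, 0, -1]
    - [0, 0, -1]
    - [-0.2, 0, -0.8]
    - [-0.2, 0, 0]
  twist: [0, 0, 0, 0, 0]

```text
time: 11.65
tool_pos: [456.3, -410.0, 201.7]
tcp_rot: [-3.14, 0.004, 2.584]
contact_force: [-0.9, -0.8, -0.3]
grip_width: 0.7
finger_force: 0.0
```

Emit:
arm_command:
  gripper: [0, 0, 0, 0, 0]
  dp:
    - [-0.5, 0.6, 0]
    - [-0.6, 0.6, 0]
    - [-0.6, 0.6, 0]
    - [-0.6, 0.56, 0]
    - [0, 0, 0]
  twist: [0, 0, 0, 0, 0]

```text
time: 12.28
tool_pos: [537.0, -387.9, 197.6]
tcp_rot: [3.141, -0.002, 2.587]
contact_force: [-0.4, 0.6, 0.5]
grip_width: 0.3
finger_force: 0.0
```

```bash
python3 - <<'E'
from h import *
o=get_obs(); print(o["tool_pos"]); im=capture("wrist")[:,:,::-1].copy(); cm=cam("wrist",o)
b=cv2.resize(im,(800,600),interpolation=cv2.INTER_CUBIC)
P=np.c_[475+65*np.cos(th),-351+65*np.sin(th),np.full(120,61)]
for u,v in proj(cm,P)[::6]: cv2.circle(b,(int((u+.5)/.7),int((v+.5)/.7)),1,(0,0,255),-1)
cv2.imwrite("pics/w3.png",b)
E
```

```text
[ 536.98729672 -387.9260043   197.61192075]
```

View pics/w3.png

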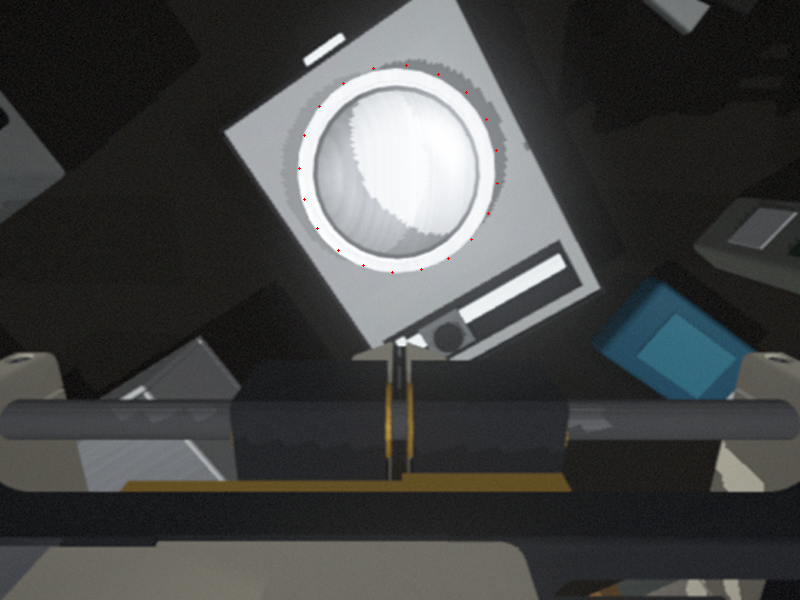

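Emit:
arm_command:
  gripper: [0, 0, 0, 0, 0]
  dp:
    - [0.96, -0.02, 0.6]
    - [0.96, -0.02, 0.9]
    - [0.96, -0.01, 1]
    - [0, 0, 1]
    - [0, 0, 1]
  twist: [0, 0, 0, 0, 0]

```text
time: 12.95
tool_pos: [472.8, -352.4, 86.2]
tcp_rot: [3.142, -0.0, 2.584]
contact_force: [-0.1, 0.3, -0.2]
grip_width: 0.6
finger_force: 0.0
```

Emit:
arm_command:
  gripper: [0, 0, 0, 0, 0]
  dp:
    - [0, 0, 0.9]
    - [0, 0, 0.6]
    - [0, 0, 0.3]
    - [0, 0, 0.1]
    - [0, 0, 0]
  twist: [0, 0, 0, 0, 0]

```text
time: 13.58
tool_pos: [474.0, -352.7, 39.9]
tcp_rot: [-3.141, 0.001, 2.585]
contact_force: [0.9, -0.0, -0.5]
grip_width: 0.4
finger_force: 0.0
```

Emit:
arm_command:
  gripper: [0, 0, 0, 0, 0]
  dp:
    - [0, 0, 0.16]
    - [0, 0, 0.12]
    - [0, 0, 0.12]
    - [0, 0, 0.06]
    - [0, 0, 0]
  twist: [0, 0, 0, 0, 0]

```text
time: 14.2
tool_pos: [473.8, -352.4, 27.8]
tcp_rot: [3.141, -0.0, 2.585]
contact_force: [-0.3, -0.1, -0.0]
grip_width: 0.2
finger_force: 0.0
```

Emit:
arm_command:
  gripper: [0, 0, 0, 0, 0]
  dp:
    - [0, 0, 0.06]
    - [0, 0, 0.06]
    - [0, 0, 0.06]
    - [0, 0, 0]
    - [0, 0, 0]
  twist: [0, 0, 0, 0, 0]

```text
time: 14.82
tool_pos: [473.8, -352.4, 23.3]
tcp_rot: [3.141, -0.0, 2.585]
contact_force: [0.9, 0.7, 1.3]
grip_width: 0.3
finger_force: 0.4
```

Emit:
arm_command:
  gripper: [0, 0, 0, 0, 0]
  dp:
    - [0, 0, 0.05]
    - [0, 0, 0.05]
    - [0, 0, 0.05]
    - [0, 0, 0]
    - [0, 0, 0]
  twist: [0, 0, 0, 0, 0]

```text
time: 15.45
tool_pos: [473.8, -352.3, 21.2]
tcp_rot: [3.142, 0.0, 2.585]
contact_force: [-4.0, 4.5, 13.4]
grip_width: 0.4
finger_force: 7.0
```

Emit:
arm_command:
  gripper: [0, 0, 0, 0, 0]
  dp:
    - [0, 0, 0.04]
    - [0, 0, 0.03]
    - [0, 0, 0]
    - [0, 0, 0]
    - [0, 0, 0]
  twist: [0, 0, 0, 0, 0]

```text
time: 16.08
tool_pos: [473.8, -352.4, 21.1]
tcp_rot: [-3.141, 0.001, 2.585]
contact_force: [-7.0, 6.2, 26.2]
grip_width: 0.1
finger_force: 13.2
```

```bash
cat >> h.py <<'E'
def plan(x,y,z,yaw,n,pos=None,y0=None):
    o=get_obs(); p=np.array(o["tool_pos"] if pos is None else pos,float); a=o["tcp_rot"][2] if y0 is None else y0
    tw=(a-yaw)/n; d=(np.array([x,y,z])-p)/n/25
    for i in range(n):
        print((R.from_euler('xyz',[np.pi,0,a-tw*i]).as_matrix().T@d).round(2).tolist(),end=", ")
    print("twist",round(np.degrees(tw)/5,3))
E
python3 - <<'E'
from h import *
plan(383,163,150,.868,25,pos=[473.8,-352.4,96])
E
```

```text
[0.56, 0.62, -0.09], [0.6, 0.58, -0.09], [0.64, 0.54, -0.09], [0.67, 0.5, -0.09], [0.71, 0.45, -0.09], [0.74, 0.4, -0.09], [0.76, 0.35, -0.09], [0.78, 0.29, -0.09], [0.8, 0.24, -0.09], [0.82, 0.18, -0.09], [0.83, 0.13, -0.09], [0.83, 0.07, -0.09], [0.84, 0.01, -0.09], [0.84, -0.04, -0.09], [0.83, -0.1, -0.09], [0.82, -0.16, -0.09], [0.81, -0.21, -0.09], [0.79, -0.27, -0.09], [0.77, -0.32, -0.09], [0.75, -0.38, -0.09], [0.72, -0.43, -0.09], [0.69, -0.47, -0.09], [0.66, -0.52, -0.09], [0.62, -0.56, -0.09], [0.58, -0.61, -0.09], twist 0.787
```

Emit:
arm_command:
  gripper: [0, 0, 0, 0, 0]
  dp:
    - [0, 0, -1]
    - [0, 0, -1]
    - [0, 0, -1]
    - [0, 0, -1]
    - [0, 0, -1]
  twist: [0, 0, 0, 0, 0]

```text
time: 16.7
tool_pos: [473.6, -352.5, 143.4]
tcp_rot: [-3.142, -0.001, 2.585]
contact_force: [-0.0, -0.2, -0.0]
grip_width: 0.5
finger_force: 0.0
```

Emit:
arm_command:
  gripper: [0, 0, 0, 0, 0]
  dp:
    - [0.56, 0.62, 0]
    - [0.6, 0.58, 0]
    - [0.64, 0.54, 0]
    - [0.67, 0.5, 0]
    - [0.71, 0.45, 0]
  twist: [0.787, 0.787, 0.787, 0.787, 0.787]

```text
time: 17.32
tool_pos: [455.3, -248.8, 142.7]
tcp_rot: [-3.141, -0.0, 2.239]
contact_force: [0.4, -0.2, -0.3]
grip_width: 0.6
finger_force: 0.0
```

Emit:
arm_command:
  gripper: [30, 30, 30, 30, 30]
  dp:
    - [0.74, 0.4, 0]
    - [0.76, 0.35, 0]
    - [0.78, 0.29, 0]
    - [0.8, 0.24, 0]
    - [0.82, 0.18, 0]
  twist: [0.787, 0.787, 0.787, 0.787, 0.787]

```text
time: 17.95
tool_pos: [437.2, -145.9, 142.8]
tcp_rot: [-3.141, -0.0, 1.895]
contact_force: [-0.4, 0.3, 1.6]
grip_width: 30.1
finger_force: 0.0
```

Emit:
arm_command:
  gripper: [30, 30, 30, 30, 30]
  dp:
    - [0.83, 0.13, 0]
    - [0.83, 0.07, 0]
    - [0.84, 0.01, 0]
    - [0.84, -0.04, 0]
    - [0.83, -0.1, 0]
  twist: [0.787, 0.787, 0.787, 0.787, 0.787]

```text
time: 18.58
tool_pos: [419.2, -42.7, 142.8]
tcp_rot: [-3.141, 0.0, 1.552]
contact_force: [-0.2, 0.6, -1.0]
grip_width: 29.9
finger_force: 0.0
```

Emit:
arm_command:
  gripper: [30, 30, 30, 30, 30]
  dp:
    - [0.82, -0.16, 0]
    - [0.81, -0.21, 0]
    - [0.79, -0.27, 0]
    - [0.77, -0.32, 0]
    - [0.75, -0.38, 0]
  twist: [0.787, 0.787, 0.787, 0.787, 0.787]

```text
time: 19.2
tool_pos: [401.2, 60.2, 142.9]
tcp_rot: [-3.142, 0.0, 1.209]
contact_force: [-0.3, 0.5, -0.0]
grip_width: 30.2
finger_force: 0.0
```

Emit:
arm_command:
  gripper: [30, 30, 30, 30, 30]
  dp:
    - [0.72, -0.43, 0]
    - [0.69, -0.47, 0]
    - [0.66, -0.52, 0]
    - [0.62, -0.56, 0]
    - [0.58, -0.61, 0]
  twist: [0.787, 0.787, 0.787, 0.787, 0.787]

```text
time: 19.82
tool_pos: [383.2, 163.4, 142.8]
tcp_rot: [3.142, 0.0, 0.865]
contact_force: [0.6, -0.4, 0.8]
grip_width: 30.2
finger_force: 0.0
```

```bash
python3 - <<'E'
from h import *
delta(383,163,60,.868)
E
```

```text
units dp (now axes) [-0.02  0.01  3.31] dp (goal axes) [-0.02  0.01  3.31] twist -0.03 t 19.825 [383.2 163.4 142.8]
```

Emit:
arm_command:
  gripper: [30, 30, 30, 30, 30]
  dp:
    - [0, 0, 0.8]
    - [0, 0, 0.8]
    - [0, 0, 0.6]
    - [0, 0, 0.3]
    - [0, 0, 0]
  twist: [0, 0, 0, 0, 0]

```text
time: 20.45
tool_pos: [383.2, 162.8, 80.2]
tcp_rot: [-3.141, 0.001, 0.867]
contact_force: [0.6, 0.6, 0.2]
grip_width: 30.1
finger_force: 0.0
```

Emit:
arm_command:
  gripper: [30, 30, 30, 0, 0]
  dp:
    - [0, 0, 0.4]
    - [0, 0, 0.4]
    - [0, 0, 0]
    - [0, 0, 0]
    - [0, 0, 0]
  twist: [0, 0, 0, 0, 0]

```text
time: 21.08
tool_pos: [383.7, 163.0, 60.7]
tcp_rot: [3.141, -0.001, 0.868]
contact_force: [-0.6, 0.4, -0.1]
grip_width: 14.6
finger_force: 1.5
```

Emit:
arm_command:
  gripper: [0, 0, 0, 0, 0]
  dp:
    - [0, 0, 0]
    - [0, 0, 0]
    - [0, 0, -0.1]
    - [0, 0, -0.2]
    - [0, 0, -0.2]
  twist: [0, 0, 0, 0, 0]

```text
time: 21.7
tool_pos: [383.5, 162.9, 73.4]
tcp_rot: [3.142, -0.0, 0.867]
contact_force: [-0.6, -0.8, -0.3]
grip_width: 9.5
finger_force: 28.0
```

Emit:
arm_command:
  gripper: [0, 0, 0, 0, 0]
  dp:
    - [0, 0, -1]
    - [0, 0, -1]
    - [0, 0, -1]
    - [0, 0, -1]
    - [0, 0, -1]
  twist: [0, 0, 0, 0, 0]

```text
time: 22.32
tool_pos: [382.9, 162.9, 198.8]
tcp_rot: [-3.141, 0.0, 0.867]
contact_force: [0.1, 0.2, -1.7]
grip_width: 8.3
finger_force: 30.3
```

Emit:
arm_command:
  gripper: [0, 0, 0, 0, 0]
  dp:
    - [-0.8, 0.86, -0.2]
    - [-0.88, 0.94, 0]
    - [-0.88, 0.94, 0]
    - [-0.88, 0.94, 0]
    - [-0.88, 0.94, 0]
  twist: [0, 0, 0, 0, 0]

```text
time: 22.95
tool_pos: [401.3, 5.0, 203.0]
tcp_rot: [-3.141, -0.0, 0.868]
contact_force: [0.3, 0.6, -2.2]
grip_width: 7.8
finger_force: 30.3
```

Emit:
arm_command:
  gripper: [0, 0, 0, 0, 0]
  dp:
    - [-0.88, 0.94, 0]
    - [-0.88, 0.94, 0]
    - [-0.88, 0.94, 0]
    - [-0.88, 0.94, 0]
    - [-0.88, 0.94, 0]
  twist: [0, 0, 0, 0, 0]

```text
time: 23.58
tool_pos: [419.8, -154.8, 202.9]
tcp_rot: [-3.141, -0.0, 0.867]
contact_force: [0.3, -1.2, -2.6]
grip_width: 8.1
finger_force: 30.3
```

Emit:
arm_command:
  gripper: [0, 0, 0, 0, 0]
  dp:
    - [-0.88, 0.94, 0]
    - [-0.88, 0.94, 0]
    - [-0.88, 0.94, 0]
    - [-0.88, 0.94, 0]
    - [-0.5, 0.5, 0]
  twist: [0, 0, 0, 0, 0]

```text
time: 24.2
tool_pos: [436.1, -300.6, 202.6]
tcp_rot: [-3.141, -0.0, 0.867]
contact_force: [-0.1, -0.3, -2.2]
grip_width: 8.2
finger_force: 30.3
```

```bash
python3 - <<'E'
from h import *
o=get_obs(); print(o["tool_pos"],o["tcp_rot"],o["grip_width"],o["moment"]); im=capture("wrist")[:,:,::-1].copy(); cm=cam("wrist",o)
b=cv2.resize(im,(800,600),interpolation=cv2.INTER_CUBIC)
T=R.from_euler('xyz',o["tcp_rot"]).as_matrix()
P=np.c_[54*np.cos(th),49.5+54*np.sin(th),np.full(120,-11)]@T.T+o["tool_pos"]
for u,v in proj(cm,P)[::5]: cv2.circle(b,(int((u+.5)/.7),int((v+.5)/.7)),1,(0,0,255),-1)
P=np.c_[475+65*np.cos(th),-351+65*np.sin(th),np.full(120,54)]
for u,v in proj(cm,P)[::5]: cv2.circle(b,(int((u+.5)/.7),int((v+.5)/.7)),1,(0,255,0),-1)
cv2.imwrite("pics/w4.png",b)
E
```

```text
[ 436.14148973 -300.56263267  202.59265967] [-3.14056456e+00 -2.49989727e-04  8.66584678e-01] 8.24478921597532 [0.01080189 0.13203544 0.00546849]
```

View pics/w4.png

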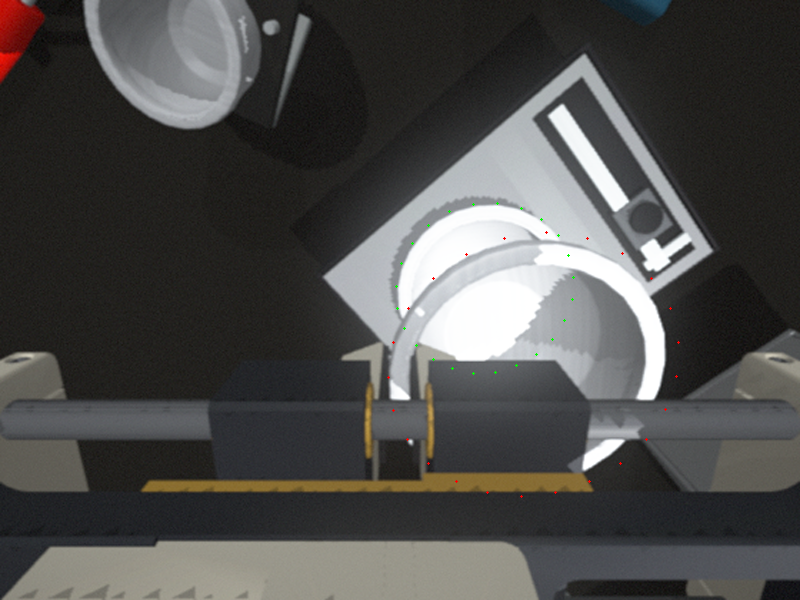

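```bash
python3 - <<'E'
from h import *
o=get_obs(); cm=cam("wrist",o)
P=[(390,370),(418,295),(450,267),(490,248),(540,240),(590,251),(630,279),(655,312),(665,345),(660,385),(640,425),(610,452)]
for d in (12,5):
    x,e=heldfit(cm,o,P,54,d0=d); print(x,e)
T=R.from_euler('xyz',o["tcp_rot"]).as_matrix()
print(T@[x[0],x[1],-x[2]]+o["tool_pos"], T@R.from_euler('xy',x[3:]).as_matrix()@[0,0,-1])
delta(475,-351,0,.867)
E
```

```text
[-4.3560e+00  4.9686e+01  2.5500e-01 -4.7000e-02  3.7000e-02] [ 0.3 -0.   0.2 -0.  -0.8 -0.1  1.4  0.4 -0.7 -0.1 -0.4  0.8 -3.9 -0.5
  0.4]
[-4.376e+00  4.971e+01  1.440e-01 -4.900e-02  3.700e-02] [ 0.2 -0.   0.2  0.  -0.8 -0.1  1.4  0.4 -0.7 -0.1 -0.4  0.8 -1.6 -0.5
  0.4]
[ 471.33459748 -337.66560775  202.73440793] [-0.06101962  0.00416367  0.99812788]
units dp (now axes) [-0.48  2.44  8.1 ] dp (goal axes) [-0.49  2.45  8.1 ] twist -0.01 t 24.25 [ 436.3 -302.1  202.6]
```

Emit:
arm_command:
  gripper: [0, 0, 0, 0, 0]
  dp:
    - [-0.15, 0.22, 0]
    - [-0.16, 0.23, 0.5]
    - [0, 0, 0.9]
    - [0, 0, 0.9]
    - [0, 0, 0.9]
  twist: [0, 0, 0, 0, 0]

```text
time: 24.88
tool_pos: [439.9, -311.8, 121.5]
tcp_rot: [-3.141, -0.0, 0.868]
contact_force: [-0.0, -0.2, -2.3]
grip_width: 7.8
finger_force: 30.3
```

Emit:
arm_command:
  gripper: [0, 0, 0, 0, 0]
  dp:
    - [0, 0, 0.6]
    - [0, 0, 0.4]
    - [0, 0, 0.2]
    - [0, 0, 0.2]
    - [0, 0, 0]
  twist: [0, 0, 0, 0, 0]

```text
time: 25.5
tool_pos: [440.0, -312.8, 88.0]
tcp_rot: [3.142, -0.0, 0.868]
contact_force: [-0.5, -0.1, -2.3]
grip_width: 8.4
finger_force: 30.3
```

```bash
python3 - <<'E'
from h import *
o=get_obs(); T=R.from_euler('xyz',o["tcp_rot"]).as_matrix()
print(o["tool_pos"],T@[-4.4,49.7,0]+o["tool_pos"],o["contact_force"],o["moment"],o["grip_width"])
E
```

```text
[ 440.00244518 -312.75737137   87.97887303] [ 475.06426965 -348.2555185    87.98273975] [-0.48379372 -0.11813339 -2.32141515] [-0.00845816  0.2019345  -0.00230542] 8.430876237942801
```

Emit:
arm_command:
  gripper: [0, 0, 0, 0, 0]
  dp:
    - [-0.08, 0.07, 0]
    - [0, 0, 0.2]
    - [0, 0, 0.2]
    - [0, 0, 0.15]
    - [0, 0, 0]
  twist: [0, 0, 0, 0, 0]

```text
time: 26.12
tool_pos: [439.8, -315.1, 73.7]
tcp_rot: [-3.141, -0.0, 0.868]
contact_force: [0.1, -0.6, -2.1]
grip_width: 8.3
finger_force: 30.3
```

Emit:
arm_command:
  gripper: [0, 0, 0, 0, 0]
  dp:
    - [0, 0, 0.08]
    - [0, 0, 0.08]
    - [0, 0, 0.08]
    - [0, 0, 0]
    - [0, 0, 0]
  twist: [0, 0, 0, 0, 0]

```text
time: 26.75
tool_pos: [440.0, -315.4, 68.2]
tcp_rot: [3.142, -0.0, 0.868]
contact_force: [-0.6, 0.7, -2.4]
grip_width: 7.9
finger_force: 30.3
```

Emit:
arm_command:
  gripper: [0, 0, 0, 0, 0]
  dp:
    - [0, 0, 0.06]
    - [0, 0, 0.06]
    - [0, 0, 0.06]
    - [0, 0, 0]
    - [0, 0, 0]
  twist: [0, 0, 0, 0, 0]

```text
time: 27.38
tool_pos: [440.1, -315.4, 63.8]
tcp_rot: [3.141, -0.0, 0.868]
contact_force: [-0.6, 1.7, -1.7]
grip_width: 7.8
finger_force: 30.3
```

Emit:
arm_command:
  gripper: [0, 0, 0, 0, 0]
  dp:
    - [0, 0, 0.05]
    - [0, 0, 0.05]
    - [0, 0, 0.04]
    - [0, 0, 0]
    - [0, 0, 0]
  twist: [0, 0, 0, 0, 0]

```text
time: 28.0
tool_pos: [439.9, -314.8, 60.6]
tcp_rot: [-3.141, -0.001, 0.868]
contact_force: [-2.4, 5.6, 5.6]
grip_width: 8.1
finger_force: 31.0
```

Emit:
arm_command:
  gripper: [26, 26, 26, 26, 26]
  dp:
    - [0, 0, 0]
    - [0, 0, 0]
    - [0, 0, -0.4]
    - [0, 0, -0.8]
    - [0, 0, -1]
  twist: [0, 0, 0, 0, 0]

```text
time: 28.62
tool_pos: [440.0, -315.5, 116.0]
tcp_rot: [-3.141, -0.0, 0.867]
contact_force: [0.2, -0.4, -0.1]
grip_width: 26.0
finger_force: 0.0
```

Emit:
arm_command:
  gripper: [30, 30, 30, 30, 30]
  dp:
    - [0, 0, -1]
    - [0, 0, -1]
    - [-0.6, 0, -1]
    - [-0.6, 0, -0.8]
    - [-0.6, 0, 0]
  twist: [0, 0, 0, 0, 0]

```text
time: 29.25
tool_pos: [411.2, -350.9, 212.2]
tcp_rot: [3.137, 0.001, 0.868]
contact_force: [0.9, -0.4, -0.2]
grip_width: 29.9
finger_force: 0.0
```

```bash
python3 - <<'E'
from h import *
o=get_obs(); print(o["tool_pos"]); im=capture("wrist")[:,:,::-1].copy(); cm=cam("wrist",o)
b=cv2.resize(im,(800,600),interpolation=cv2.INTER_CUBIC)
def dots(P,c):
    for u,v in proj(cm,P)[::5]: cv2.circle(b,(int((u+.5)/.7),int((v+.5)/.7)),1,c,-1)
dots(np.c_[475+65*np.cos(th),-351+65*np.sin(th),np.full(120,54)],(0,255,0))
dots(np.c_[475+54*np.cos(th),-351+54*np.sin(th),np.full(120,69)],(0,0,255))
for s,c in (([449,-107.5,.52],(0,255,255)),([446.3,-106.6,.652],(255,0,255))):
    t,_=pts(s,60,43); dots(t,c)
cv2.imwrite("pics/w5.png",b)
E
```

```text
[ 411.2019974  -350.93408463  212.15771831]
```

View pics/w5.png

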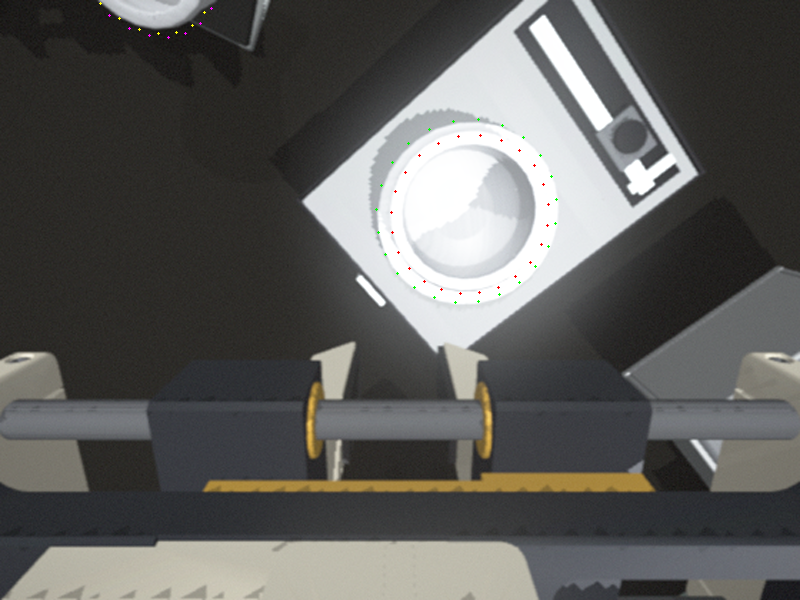

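```bash
python3 - <<'E'
from h import *
plan(476,-195,200,2.12,15)
E
```

```text
[0.43, -0.14, 0.03], [0.44, -0.1, 0.03], [0.45, -0.06, 0.03], [0.45, -0.02, 0.03], [0.45, 0.01, 0.03], [0.45, 0.05, 0.03], [0.45, 0.09, 0.03], [0.44, 0.13, 0.03], [0.42, 0.16, 0.03], [0.41, 0.2, 0.03], [0.39, 0.23, 0.03], [0.37, 0.26, 0.03], [0.35, 0.29, 0.03], [0.32, 0.32, 0.03], [0.29, 0.35, 0.03], twist -0.957
```

Emit:
arm_command:
  gripper: [30, 30, 30, 30, 30]
  dp:
    - [0.43, -0.14, 0.03]
    - [0.44, -0.1, 0.03]
    - [0.45, -0.06, 0.03]
    - [0.45, -0.02, 0.03]
    - [0.45, 0.01, 0.03]
  twist: [-0.957, -0.957, -0.957, -0.957, -0.957]

```text
time: 29.92
tool_pos: [432.5, -296.9, 205.2]
tcp_rot: [-3.14, -0.001, 1.288]
contact_force: [-0.2, 0.2, 0.0]
grip_width: 30.3
finger_force: 0.0
```

Emit:
arm_command:
  gripper: [30, 30, 30, 30, 30]
  dp:
    - [0.45, 0.05, 0.03]
    - [0.45, 0.09, 0.03]
    - [0.44, 0.13, 0.03]
    - [0.42, 0.16, 0.03]
    - [0.41, 0.2, 0.03]
  twist: [-0.957, -0.957, -0.957, -0.957, -0.957]

```text
time: 30.55
tool_pos: [454.6, -244.6, 201.5]
tcp_rot: [-3.14, -0.002, 1.705]
contact_force: [1.2, -1.8, -0.8]
grip_width: 29.7
finger_force: 0.0
```

Emit:
arm_command:
  gripper: [30, 30, 30, 30, 30]
  dp:
    - [0.39, 0.23, 0.03]
    - [0.37, 0.26, 0.03]
    - [0.35, 0.29, 0.03]
    - [0.32, 0.32, 0.03]
    - [0.29, 0.35, 0.03]
  twist: [-0.957, -0.957, -0.957, -0.957, -0.957]

```text
time: 31.18
tool_pos: [476.7, -192.5, 197.7]
tcp_rot: [-3.141, -0.002, 2.123]
contact_force: [-0.0, 0.3, -0.7]
grip_width: 30.2
finger_force: 0.0
```

```bash
python3 - <<'E'
from h import *
o=get_obs(); print(o["tool_pos"],o["tcp_rot"]); im=capture("wrist")[:,:,::-1].copy(); cm=cam("wrist",o)
c=proj(cm,[[433,-116,90]])[0]; x0,y0=int(max(c[0]-100,0)),int(max(c[1]-75,0)); print(x0,y0)
b=cv2.resize(im[y0:y0+150,x0:x0+200],None,fx=4,fy=4,interpolation=cv2.INTER_CUBIC)
for s,col in (([449,-107.5,.52],(0,255,255)),([446.3,-106.6,.652],(255,0,255))):
    for u,v in proj(cm,pts(s,60,43)[0])[::5]: cv2.circle(b,(int((u-x0+.5)*4),int((v-y0+.5)*4)),1,col,-1)
cv2.imwrite("pics/w6.png",b)
E
```

```text
[ 476.71629202 -192.48019364  197.69593874] [-3.14071507e+00 -2.01688217e-03  2.12280907e+00]
184 27
```

View pics/w6.png

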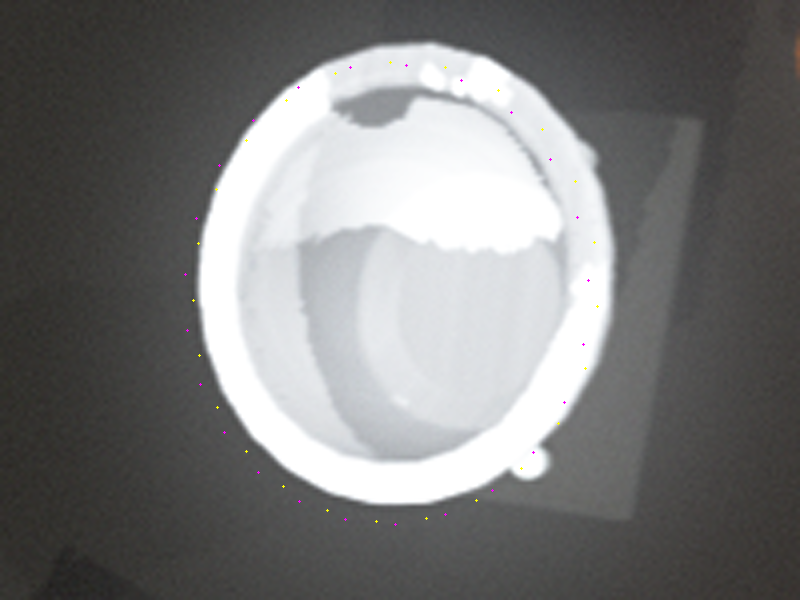

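```bash
python3 - <<'E'
from h import *
o=get_obs(); W=cam("wrist",o); S,D=cam("scene"),cam("side")
w=[(184+x/4-.375,27+y/4-.375) for x,y in [(205,225),(199,285),(222,390),(262,445),(320,485),(395,504),(470,490),(545,440),(595,360),(612,270),(605,215),(580,150),(510,72),(430,42),(345,60),(265,120)]]
f=lambda o,L:[(o[0]+x/4-.375,o[1]+y/4-.375) for x,y in L]
sd=[(S,f((229,127),[(62,100),(207,105),(137,70)])),(D,f((204,207),[(27,130),(132,42),(172,50),(62,75),(52,175)]))]
for oo in ([(W,w)],[(W,w)]+sd):
    x,e=fit(60,43,oo,(448,-107)); t,_=pts(x,60,43); print(x,e,t.mean(0),t[60])
# stand edge direction & floor centre
cr=lambda x,y:(184+x/4-.375,27+y/4-.375)
a,b=back(W,cr(635,515),30),back(W,cr(700,120),30); print("edge dir",np.arctan2(*(b-a)[[1,0]]), a,b,"floor",back(W,cr(480,330),49))
E
```

```text
[ 414.0108725  -118.21951107    3.44831181] [ 0.5  0.4 -0.3 -0.2  0.1  0.7  1.1  0.6  0.2 -0.   0.3  0.6  0.2 -0.5
  0.6  2.2] [ 435.22743342 -111.49993345  101.71987813] [473.29633103 -99.44298827  85.77029795]
[ 4.50613306e+02 -1.09073993e+02  1.85922736e-01] [ 0.1  0.7  0.9  1.2  0.8 -0.3 -0.   0.1  0.7  1.1  1.4  0.9  0.3 -0.8
  0.2  0.9 -0.2 -0.8  0.1  0.9 -0.1  0.3  0.6  1.6] [ 428.74162192 -113.18794862  101.71987813] [ 389.49723675 -120.5696235    85.77029795]
edge dir 2.019417718191229 [ 513.54313186 -124.85795317   30.        ] [471.76543701 -38.06625734  30.        ] floor [ 451.81362513 -108.45061602   49.        ]
```

```bash
python3 - <<'E'
from h import *
o=get_obs(); W=cam("wrist",o)
cr=lambda x,y:(184+x/4-.375,27+y/4-.375)
a,b=back(W,cr(635,515),62.7),back(W,cr(700,120),62.7); m=(a+b)/2; y=np.arctan2(*(b-a)[[1,0]])-np.pi/2
print(y,np.linalg.norm(b-a),"seat",m[:2]-41.8*np.array([np.cos(y),np.sin(y)]))
w=[cr(*p) for p in [(205,225),(199,285),(222,390),(262,445),(320,485),(395,504),(470,490),(545,440),(595,360),(612,270),(605,215),(580,150),(510,72),(430,42),(345,60),(265,120)]]
from scipy.optimize import minimize
def cost(p):
    t,bb=pts([p[0],p[1],.45],60,43); h=cv2.convexHull(np.vstack([proj(W,t),proj(W,bb)]).astype(np.float32))
    return sum(cv2.pointPolygonTest(h,q,True)**2 for q in w)
s=minimize(cost,[450,-108],method='Nelder-Mead'); t,_=pts([*s.x,.45],60,43)
print(s.x,s.fun,t.mean(0),t[60])
g=t[60][:2]+5.4*np.array([np.cos(.45),np.sin(.45)]); print(g); delta(*g,74,2.02)
E
```

```text
0.4486213913963324 86.67318165569971 seat [ 449.27203169 -104.16750779]
[ 449.06144433 -104.35137902] 10.572890610649898 [ 429.02178862 -114.03163623  101.71987813] [ 393.06461327 -131.40093193   85.77029795]
[ 397.92702762 -129.05211804]
units dp (now axes) [ 3.78 -1.37  4.96] dp (goal axes) [ 3.62 -1.77  4.95] twist 1.22 t 31.225 [ 477.1 -191.4  197.7]
```

Emit:
arm_command:
  gripper: [30, 30, 30, 30, 30]
  dp:
    - [0, 0, 0.2]
    - [0, 0, 0.3]
    - [0.9, -0.44, 0.3]
    - [0.9, -0.44, 0.3]
    - [0.9, -0.44, 0.3]
  twist: [0.61, 0.61, 0, 0, 0]

```text
time: 31.85
tool_pos: [417.2, -145.8, 162.9]
tcp_rot: [-3.141, -0.001, 2.012]
contact_force: [0.4, -0.4, 0.7]
grip_width: 29.9
finger_force: 0.0
```

Emit:
arm_command:
  gripper: [30, 30, 30, 30, 30]
  dp:
    - [0.92, -0.45, 0.3]
    - [0, 0, 0.8]
    - [0, 0, 0.8]
    - [0, 0, 0.5]
    - [0, 0, 0]
  twist: [0, 0, 0, 0, 0]

```text
time: 32.48
tool_pos: [397.7, -130.1, 103.1]
tcp_rot: [-3.14, -0.002, 2.013]
contact_force: [-0.1, 0.5, 0.4]
grip_width: 30.1
finger_force: 0.0
```

```bash
python3 - <<'E'
from h import *
delta(398,-129,74,2.02)
E
```

```text
units dp (now axes) [0.03 0.03 1.16] dp (goal axes) [0.03 0.03 1.16] twist -0.08 t 32.475 [ 397.7 -130.1  103.1]
```

Emit:
arm_command:
  gripper: [30, 30, 30, 30, 30]
  dp:
    - [0, 0, 0.4]
    - [0, 0, 0.4]
    - [0, 0, 0.3]
    - [0, 0, 0.1]
    - [0, 0, 0]
  twist: [0, 0, 0, 0, 0]

```text
time: 33.1
tool_pos: [398.3, -130.3, 73.8]
tcp_rot: [-3.142, -0.0, 2.014]
contact_force: [0.7, 0.4, 0.3]
grip_width: 30.1
finger_force: 0.0
```

Emit:
arm_command:
  gripper: [0, 0, 0, 0, 0]
  dp:
    - [0, 0, 0]
    - [0, 0, 0]
    - [0, 0, 0]
    - [0, 0, 0]
    - [0, 0, -0.1]
  twist: [0, 0, 0, 0, 0]

```text
time: 33.72
tool_pos: [398.5, -130.4, 76.6]
tcp_rot: [3.141, 0.0, 2.014]
contact_force: [0.6, 0.3, 2.4]
grip_width: 10.5
finger_force: 27.2
```

Emit:
arm_command:
  gripper: [0, 0, 0, 0, 0]
  dp:
    - [0, 0, -0.2]
    - [0, 0, -0.3]
    - [0, 0, -0.5]
    - [0, 0, -0.6]
    - [0, 0, -0.6]
  twist: [0, 0, 0, 0, 0]

```text
time: 34.35
tool_pos: [397.9, -130.2, 132.3]
tcp_rot: [-3.141, -0.001, 2.014]
contact_force: [0.1, 0.4, -1.1]
grip_width: 7.2
finger_force: 29.9
```

Emit:
arm_command:
  gripper: [0, 0, 0, 0, 0]
  dp:
    - [0, 0, -0.6]
    - [0, 0, -0.6]
    - [-0.6, -0.16, 0]
    - [-0.93, -0.26, 0]
    - [-0.93, -0.26, 0]
  twist: [0, 0, 0, 0, 0]

```text
time: 34.98
tool_pos: [409.1, -194.5, 161.0]
tcp_rot: [-3.141, -0.001, 2.014]
contact_force: [1.0, -0.0, -1.6]
grip_width: 7.0
finger_force: 29.9
```

```bash
python3 - <<'E'
from h import *
o=get_obs(); im=capture("wrist")[:,:,::-1].copy(); cm=cam("wrist",o); cv2.imwrite("pics/w7.png",im)
print(o["tool_pos"],o["tcp_rot"],o["grip_width"],o["moment"],o["contact_force"])
g=cv2.GaussianBlur(cv2.cvtColor(im,cv2.COLOR_BGR2GRAY),(3,3),0)
T=R.from_euler('xyz',o["tcp_rot"]).as_matrix()
P=np.c_[43*np.cos(th),39+43*np.sin(th),np.full(120,-8)]@T.T+o["tool_pos"]
q=proj(cm,P); c=q.mean(0); out=[]
for a in q[::4]:
    d=(a-c)/np.linalg.norm(a-c); L=np.linalg.norm(a-c)
    s=np.arange(.7*L,1.35*L,.5); xy=c+s[:,None]*d
    if xy[:,1].max()>255 or xy[:,1].min()<1: 
        continue
    v=cv2.remap(g,xy[:,0].astype(np.float32)[None],xy[:,1].astype(np.float32)[None],cv2.INTER_LINEAR)[0].astype(float)
    gr=v[4:]-v[:-4]; i=gr.argmin(); out.append(xy[i+2]); print(a.round(),xy[i+2].round(1),round(gr[i]),end=" | ")
x,e=heldfit(cm,o,[((u+.15)/.7,(v+.15)/.7) for u,v in out],43,d0=8); print(x,e)
E
```

```text
[ 409.13981014 -194.51863937  160.97974797] [-3.14095901e+00 -6.25129629e-04  2.01400204e+00] 7.006708251436495 [-0.06520529  0.08193059  0.04500869] [ 1.0418907  -0.00822814 -1.60286428]
[359. 186.] [359.1 182.6] -67 | [376. 188.] [382.3 168.8] -88 | [393. 193.] [392.5 193.2] -93 | [407. 201.] [406.3 202. ] -98 | [418. 212.] [417.4 213.2] -102 | [427. 226.] [425.5 226.2] -103 | [431. 240.] [429.7 240.5] -108 | [278. 240.] [275.  239.4] -86 | [285. 226.] [280.9 223.7] -65 | [295. 213.] [290.6 208.7] -49 | [308. 201.] [303.4 194.7] -47 | [324. 193.] [320.6 185.1] -53 | [341. 188.] [340.3 182.7] -61 | [ 0.981 37.646  5.239 -0.122 -0.106] [  1.  -17.2   1.3   0.4  -0.1  -0.4   0.1   0.5   0.6   0.2  -1.7  -2.1
   0.6  -0.9  -1.2  -1.1]
```

Emit:
arm_command:
  gripper: [0, 0, 0, 0, 0]
  dp:
    - [-0.85, -0.23, 0]
    - [-0.85, -0.23, 0]
    - [-0.85, -0.23, 0]
    - [-0.85, -0.23, 0]
    - [-0.85, -0.23, 0]
  twist: [0, 0, 0, 0, 0]

```text
time: 35.65
tool_pos: [429.0, -303.1, 161.2]
tcp_rot: [-3.142, -0.0, 2.014]
contact_force: [1.2, 0.6, -1.1]
grip_width: 6.9
finger_force: 29.9
```

Emit:
arm_command:
  gripper: [0, 0, 0, 0, 0]
  dp:
    - [-0.85, -0.23, 0]
    - [-0.85, -0.23, 0]
    - [-0.6, -0.16, 0]
    - [0, 0, 0]
    - [0, 0, 0]
  twist: [0, 0, 0, 0, 0]

```text
time: 36.28
tool_pos: [439.4, -359.6, 161.2]
tcp_rot: [-3.142, -0.001, 2.014]
contact_force: [0.1, 0.1, -1.7]
grip_width: 7.0
finger_force: 29.9
```

```bash
python3 - <<'E'
from h import *
delta(441,-368,75,2.014)
E
```

```text
units dp (now axes) [-0.34 -0.09  3.45] dp (goal axes) [-0.33 -0.09  3.45] twist -0.0 t 36.275 [ 439.4 -359.6  161.2]
```

Emit:
arm_command:
  gripper: [0, 0, 0, 0, 0]
  dp:
    - [-0.33, -0.09, 0]
    - [0, 0, 0.4]
    - [0, 0, 0.7]
    - [0, 0, 0.7]
    - [0, 0, 0.5]
  twist: [0, 0, 0, 0, 0]

```text
time: 36.9
tool_pos: [440.7, -367.9, 102.6]
tcp_rot: [-3.141, -0.002, 2.014]
contact_force: [-0.4, -0.6, -1.7]
grip_width: 7.1
finger_force: 29.9
```

Emit:
arm_command:
  gripper: [0, 0, 0, 0, 0]
  dp:
    - [0, 0, 0.3]
    - [0, 0, 0.2]
    - [0, 0, 0.1]
    - [0, 0, 0.1]
    - [0, 0, 0]
  twist: [0, 0, 0, 0, 0]

```text
time: 37.52
tool_pos: [441.1, -368.5, 86.5]
tcp_rot: [3.141, 0.0, 2.014]
contact_force: [0.4, 0.7, -0.6]
grip_width: 7.2
finger_force: 29.9
```

Emit:
arm_command:
  gripper: [0, 0, 0, 0, 0]
  dp:
    - [0, 0, 0.08]
    - [0, 0, 0.08]
    - [0, 0, 0.06]
    - [0, 0, 0]
    - [0, 0, 0]
  twist: [0, 0, 0, 0, 0]

```text
time: 38.15
tool_pos: [441.1, -368.5, 80.9]
tcp_rot: [3.141, -0.0, 2.014]
contact_force: [0.1, 0.6, -0.8]
grip_width: 7.0
finger_force: 29.9
```

Emit:
arm_command:
  gripper: [0, 0, 0, 0, 0]
  dp:
    - [0, 0, 0.04]
    - [0, 0, 0.04]
    - [0, 0, 0.04]
    - [0, 0, 0]
    - [0, 0, 0]
  twist: [0, 0, 0, 0, 0]

```text
time: 38.78
tool_pos: [441.1, -368.5, 77.9]
tcp_rot: [3.142, -0.0, 2.014]
contact_force: [-0.1, -0.5, -1.4]
grip_width: 7.3
finger_force: 29.9
```

Emit:
arm_command:
  gripper: [0, 0, 0, 0, 0]
  dp:
    - [0, 0, 0.04]
    - [0, 0, 0.04]
    - [0, 0, 0.04]
    - [0, 0, 0]
    - [0, 0, 0]
  twist: [0, 0, 0, 0, 0]

```text
time: 39.4
tool_pos: [441.1, -368.5, 74.9]
tcp_rot: [3.142, -0.0, 2.014]
contact_force: [-0.3, -0.2, -0.9]
grip_width: 7.1
finger_force: 29.9
```

Emit:
arm_command:
  gripper: [0, 0, 0, 0, 0]
  dp:
    - [0, 0, 0.04]
    - [0, 0, 0.04]
    - [0, 0, 0]
    - [0, 0, 0]
    - [0, 0, 0]
  twist: [0, 0, 0, 0, 0]

```text
time: 40.02
tool_pos: [441.0, -368.9, 73.3]
tcp_rot: [-3.142, 0.001, 2.014]
contact_force: [-3.3, -0.7, 5.8]
grip_width: 7.3
finger_force: 30.1
```

Emit:
arm_command:
  gripper: [24, 24, 24, 24, 24]
  dp:
    - [0, 0, 0]
    - [0, 0, 0]
    - [0, 0, -0.3]
    - [0, 0, -0.8]
    - [0, 0, -1]
  twist: [0, 0, 0, 0, 0]

```text
time: 40.65
tool_pos: [441.0, -368.2, 125.9]
tcp_rot: [-3.142, -0.001, 2.014]
contact_force: [0.4, -1.6, -0.1]
grip_width: 24.2
finger_force: 0.0
```

Emit:
arm_command:
  gripper: [24, 24, 24, 24, 24]
  dp:
    - [0, 0, -1]
    - [0, 0, -1]
    - [-0.8, 0.3, -0.8]
    - [-0.8, 0.3, 0]
    - [-0.8, 0.3, 0]
  twist: [0, 0, 0, 0, 0]

```text
time: 41.28
tool_pos: [487.8, -413.4, 196.3]
tcp_rot: [3.141, 0.001, 2.014]
contact_force: [-0.1, -1.0, 0.1]
grip_width: 24.0
finger_force: 0.0
```

```bash
python3 - <<'E'
from h import *
o=get_obs(); im=capture("wrist")[:,:,::-1].copy(); cm=cam("wrist",o); cv2.imwrite("pics/w8.png",im)
print(o["tool_pos"],o["grip_width"])
g=cv2.GaussianBlur(cv2.cvtColor(im,cv2.COLOR_BGR2GRAY),(3,3),0)
# edges of the inner opening of the small cover (r=35, z=84): bright->dark inward
C=np.array([475,-351]); 
q=proj(cm,np.c_[C[0]+35*np.cos(th),C[1]+35*np.sin(th),np.full(120,84)])
c=q.mean(0); P=[]
for a in q[::5]:
    s=np.linspace(.7,1.3,70); xy=(c+s[:,None]*(a-c)).astype(np.float32)
    v=cv2.remap(g,xy[None,:,0],xy[None,:,1],cv2.INTER_LINEAR)[0].astype(float)
    gr=v[4:]-v[:-4]; i=gr.argmax(); P.append(xy[i+2]); print(round(s[i+2],2),round(gr[i]),end="; ")
P=np.array(P,np.float32)
print("\nfit",cv2.fitEllipse(P),"pred",cv2.fitEllipse(q.astype(np.float32)),"world",back(cm,cv2.fitEllipse(P)[0],84))
E
```

```text
[ 487.79252599 -413.4273785   196.3179752 ] 24.00463173280675
0.96 45; 0.95 38; 1.27 31; 1.28 49; 0.94 18; 0.93 15; 0.94 14; 1.0 17; 0.96 14; 0.98 18; 0.99 24; 0.99 45; 1.0 43; 1.01 41; 1.02 36; 1.02 32; 1.02 30; 1.02 31; 1.01 30; 1.01 32; 1.0 35; 1.0 39; 0.99 44; 0.97 43; 
fit ((299.4678649902344, 132.6376190185547), (79.12191772460938, 89.35482025146484), 71.81179809570312) pred ((298.0498962402344, 132.36642456054688), (80.59233093261719, 83.22534942626953), 16.83113670349121) world [ 475.63939219 -349.48426003   84.        ]
```

```bash
python3 -c "
from plant import *
print(close_job())"
```

```text
the job is handed in; nothing more can be done
None
```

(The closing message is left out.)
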